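Push a sheet blank out over the end of a deburring ledge

TASK

Set up the copper blank on the raised grey ledge for deburring: using the fingertips only as a pusher, push it so that its long edge lies flush along the fence and about a third of its length sticks out over the end of the ledge beside the steel tray, still lying flat on the ledge. Do not lift the blank or let it fall, and leave the solder reel, the capacitor and the side cutters where they are. Finish with the hand clear of everything.

Things in the scene. Friction and masses are not known exactly. Their poses are not given: they have to be found in the camera images.
- blank: Loose rectangular copper-clad plate, 40 x 68 x 4 mm, about 0.12 kg, lying flat on the ledge, at the start askew and clear of the fence. Origin at the centre of its underside; x across its 40 mm width, y along its 68 mm length, z up. Slides with ordinary friction; tips off if its centre passes the ledge's end.
- ledge: Fixed grey steel ledge, 110 mm deep (x) and 240 mm long (y), top 60 mm above the bench, on two legs. An aluminium fence, 10 mm thick, 12 mm above the top, runs along its back (+x) edge, face at x = +45 mm: a blank against it has its centre at x = +25 mm. Open ends at y = -120 and +120 mm. Origin at bench level under its middle; x away from the robot, y along the fence, z up.
- tray: Open folded-steel tray, 103 x 130 x 37 mm, fixed to the bench just beyond one end of the ledge (which end differs from start to start), about 190 mm from the ledge's middle; it catches the filings (the room also has a fixed upright lamp plank to avoid, 150 mm wide, rising from world (0.29, -0.08, 0) to (0.32, -0.14, 0.53)). Origin at the centre of its underside.
- reel: Loose reel of solder with dark flanges, 55 mm across, 38 mm high, standing beyond the other end of the ledge. Origin at the centre of its underside. To be left alone.
- capacitor: Loose slim black cylinder with a domed cap, 22 mm across, 80 mm high, standing behind the fence. Origin at the centre of its underside. To be left alone.
- cutters: Loose side cutters with two-part handles, 114 x 60 x 13 mm, lying on the bench in front of the ledge. Origin at the centre of the underside. To be left alone.
Not all that is in view belongs to the job. There is more than one size of the blank; the job needs the smaller.

How it is judged:
By the outcome, as a careful person would: the job done as asked, in the order asked, and still so for the second after the job is handed in, with the robot touching nothing.
It also fails if it takes over 48 s, if anything falls off the work surface, if the arm or the gripper's body presses on something with over 40 N, if the wrist force passes 120 N, or if a joint passes its speed limit or range.

ROBOT

A 6-joint arm with a two-finger parallel gripper is mounted at the origin on a cart in front of the work surface, level with it; the furniture and walls round the work are solid. World frame = base frame: x ahead of the robot, y to its left, z up, the work surface at z = 0. Lengths are in mm, angles in rad, forces in N, time in s.
With the tool pointing down it reaches from about 300 to 875 mm from the base axis. Payload 4.2 kg.
Tool frame: the origin (TCP) lies midway between the tips of the shut fingers; the grasp point (between the pads) lies 19 mm behind it; z points along the fingers, y is the line along which they close (so a half turn about z gives the same grasp; the last joint's range is limited). The gripper opens to 85 mm and grips with 20 to 120 N. Pads are 22 mm wide; open, the fingers measure 114 mm over their backs; the gripper's body (76 mm by 85 mm) begins 54 mm behind the grasp point. The pads swing forward as they close: fully open they stand 13 mm farther back than shut.
Start: joints at [-1.282, 0.32, 1.565, -0, 1.257, -0.02], TCP at [174.754, -547.816, 231.338] pointing down, gripper open.
Joint ranges: [-3.11, 3.11], [-0.84, 2.01], [0.21, 2.61], [-1.34, 4.49], [0.05, 2.63], [-2.56, 2.56]. Speed limits (rad/s): [2.57, 2.57, 3.14, 3.14, 3.14, 3.14].

INTERFACE

Orientations are given as a unit quaternion [w, x, y, z].
In Python, from cell import robot gives the robot as it stands.
- The arm moves only by the tool play_rows, never from a script. Its argument "targets" is a list of rows, each an object of numbers: "x", "y", "z": the shift along the world's x, y, z in m; "ax", "ay", "az": the turn, a rotation vector about the world's x, y, z in rad; "claw": the opening, from 0 (shut) to 1 (fully open). A call has 1 to 12 rows; each row shifts and turns the commanded pose from where the row before left it; what a row does not reach is not made up. A row lasts 1/8 s, in which the tool goes at most 62.5 mm and 10.7 degrees, less where a joint would pass 70% of its speed; a pose out of reach is approached as far as the arm can. A call with a gripper value outside its range is refused whole. The fingers move at their own pace and stop on an object; "newtons" is the grip in N (left out, the last holds). Time passes only in rows, so rows that do not move let the fingers close. It gives the time, the measured TCP pose, the force, the opening and the grip force at its end, in the units of the state.
- robot.get_obs(): the state, without advancing time (a new reading comes with each control period).
- robot.capture(name): name is "scene" or "top" or "wrist"; returns (picture, depth): 420x560x3 uint8, red, green, blue; 420x560 float32, mm along the optical axis (not along the pixel's ray), 0 where there is no reading.
- robot.get_calibration(name): a dict with "fx", "fy", "cx", "cy" (pixels), "rvec" (rotation vector, rad) and "tvec" (3), from world to camera coordinates, as OpenCV has them; the wrist camera has in their place "mount" (4x4, takes a point from camera to tool coordinates, whose origin is the TCP and whose axes are the flange's). Camera axes: x right, y down, z forward; pixel columns grow to the right and rows downward; lengths in mm; the calibration is good to about 2 mm. A picture is of the moment at which its call begins: read the wrist's pose just before it. get_calibration takes no time and is no camera call.
- robot.hand_in(): hands the job in; it is judged then, once.
The state is a dict: "clock": time; "joint_pos": joint angles; "joint_vel": joint speeds; "joint_efforts": joint torques, N m; "position": TCP position; "tool_rot": TCP orientation; "wrist_force": force on the tool from outside, world axes, zero at the start; "wrist_torque": the same for the moment, N m; "grip_width": finger opening in mm; "gripper_force": force on a finger pad.
Only numpy, scipy, OpenCV 4.12 (cv2) and the standard library are available. Lean on these libraries where they do the work, as an engineer would, in place of code of your own. Each camera call takes 0.05 s, during which the arm holds its last target. There are 200 camera calls.

## Working session

There is one attempt and no reset: what is moved stays moved. The work goes in short steps, Python scripts to look and compute and a tool call to move; the robot and the scene stay as the last step left them, time stands still between calls to the robot, and variables do not carry over. Pictures are saved under pics/ and viewed, at most 10 in all, crops included, and the job is handed in when it is done.

Besides the shell and the picture viewer there is one more tool, called after "Call:" as name(argument=value, ...) on one line, values as JSON. play_rows: Moves the arm, as the interface text tells. Its arguments: {"type":"object","properties":{"targets":{"type":"array"},"newtons":{"type":"number"}},"required":["targets"]}

```bash
mkdir -p pics
cat > h.py <<'E'
import numpy as np, cv2
from cell import robot
from scipy.spatial.transform import Rotation as R
def snap(n,f):
    p,d=robot.capture(n); cv2.imwrite(f'pics/{f}.png',p[:,:,::-1]); np.save(f'pics/{f}.npy',d); return p,d
def world(n,d,pts):
    c=robot.get_calibration(n); Rm=R.from_rotvec(np.ravel(c['rvec'])).as_matrix(); t=np.ravel(c['tvec'])
    out=[]
    for u,v in pts:
        z=d[int(v),int(u)]; out.append(Rm.T@(np.array([(u-c['cx'])/c['fx']*z,(v-c['cy'])/c['fy']*z,z])-t))
    return np.array(out)
def ray(n,pts,h):
    c=robot.get_calibration(n); Rm=R.from_rotvec(np.ravel(c['rvec'])).as_matrix(); t=np.ravel(c['tvec'])
    o=-Rm.T@t; r=[]
    for u,v in pts:
        k=Rm.T@np.array([(u-c['cx'])/c['fx'],(v-c['cy'])/c['fy'],1]); r.append(o+k*(h-o[2])/k[2])
    return np.array(r)
E
python3 -c "
from h import *
snap('top','top0');snap('scene','sc0');print(robot.get_obs())"
```

```text
{'clock': 0.1, 'joint_pos': array([-1.28199215e+00,  3.20237880e-01,  1.56553340e+00, -3.80702682e-06,
        1.25736097e+00, -2.00030067e-02]), 'joint_vel': array([-0.0026403 , -0.00342086, -0.00356036, -0.00018622, -0.00112214,
       -0.00010137]), 'joint_efforts': array([-4.51909655e-04, -4.16406441e+01, -2.34705538e+01, -1.76591066e-04,
        4.97068511e-03, -1.56526589e-06]), 'position': array([ 174.63879227, -547.41555595,  230.56979731]), 'tool_rot': array([-7.62612070e-04,  9.88103046e-01,  1.53791347e-01, -1.04943938e-04]), 'wrist_force': array([0.47218031, 0.05675648, 0.41844151]), 'wrist_torque': array([ 0.00445853, -0.01225352, -0.02453646]), 'gripper_force': 0.0, 'grip_width': 85.31007636166476}
```

View pics/top0.png

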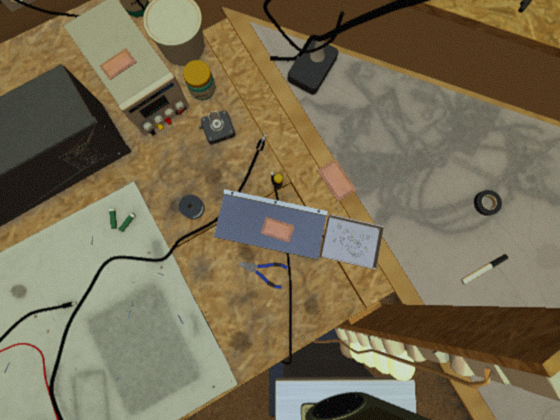

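View pics/sc0.png

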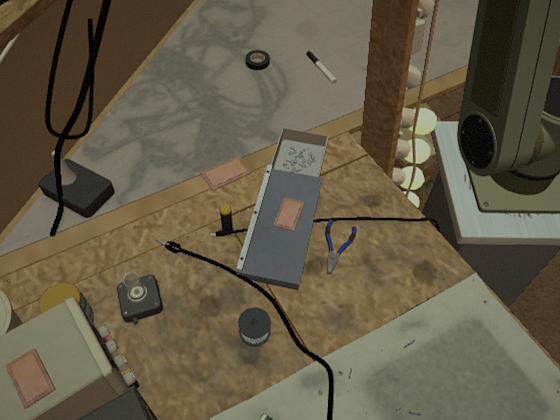

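The blank (about 278,230 in the top view) lies on the ledge. The tray is at the right end (352,242), the fence along the upper edge, the reel at (191,207), the capacitor at (278,180) and the cutters at (267,272).

```bash
python3 -c "
from h import *
p=cv2.imread('pics/top0.png')[170:280,200:400]
cv2.imwrite('pics/c0.png',cv2.resize(p,None,fx=4,fy=4,interpolation=cv2.INTER_CUBIC))
d=np.load('pics/top0.npy')
print(world('top',d,[(278,230),(240,215),(300,240),(352,242),(278,180),(191,207),(267,272),(370,330),(330,315)]).round(0))"
```

```text
[[487. 153.  66.]
 [522. 240.  61.]
 [465. 103.  59.]
 [465. -27.   0.]
 [600. 153.  78.]
 [551. 364.  -2.]
 [394. 178.  -2.]
 [274. -39.  92.]
 [295.  31.   1.]]
```

View pics/c0.png

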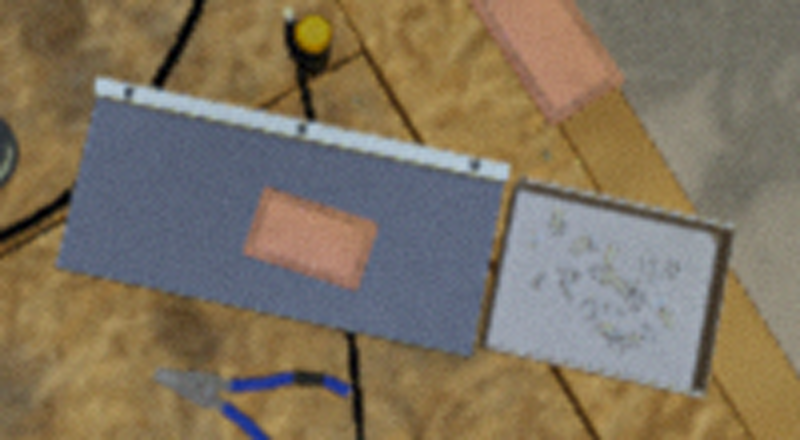

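The crop shows the blank's corners at (264,187), (377,222), (359,290) and (245,253). The ledge's front corners are at (58,267) and (470,355), and the outer top of the fence runs from (97,78) to (509,164).

```bash
cat >> h.py <<'E'
def frame():
    cv=lambda L:[(200+(a+.5)/4-.5,170+(b+.5)/4-.5) for a,b in L]
    lf=ray('top',cv([(58,267),(470,355)]),60)[:,:2]; fn=ray('top',cv([(97,78),(509,164)]),72)[:,:2]
    return lf,fn,cv
E
python3 -c "
from h import *
lf,fn,cv=frame()
b=ray('top',cv([(264,187),(377,222),(359,290),(245,253)]),64)[:,:2]
print(lf,fn,b)
N=np.linalg.norm
print(N(lf[0]-lf[1]),N(fn[0]-fn[1]),N(lf[0]-fn[0]),N(lf[1]-fn[1]),[N(b[i]-b[i-1]) for i in range(4)])
y=lf[0]-lf[1]+fn[0]-fn[1]; y/=N(y); x=np.array([y[1],-y[0]])
o=(lf.sum(0)+fn.sum(0))/4
print('yaw',np.degrees(np.arctan2(-x[1]*-1,x[0])),o,'x',x,'y',y)
L=lambda p:np.c_[(p-o)@x,(p-o)@y]
print(L(lf),L(fn),L(b),L(b).mean(0))
"
```

```text
[[473.56191967 297.05261143]
 [424.24040165  65.42345097]] [[579.83296277 276.08174154]
 [530.80443873  42.8042268 ]] [[518.6461533  181.21867824]
 [498.73659162 117.2441626 ]
 [460.32765786 127.6729816 ]
 [481.11872384 191.7490892 ]]
236.82204314229435 238.37406539722042 108.32041351715603 108.93816273962531 [np.float64(38.97688438787203), np.float64(67.00096489833388), np.float64(39.799578618129786), np.float64(67.3647978583476)]
yaw -11.944696133245563 [502.1099307  170.34050768] x [ 0.97834783 -0.20696745] y [0.20696745 0.97834783]
[[ -54.15516588  118.06000245]
 [ -54.46906874 -118.76183266]] [[  54.15516588  119.53784446]
 [  54.46906874 -118.83601425]] [[ 13.92675022  14.0650944 ]
 [  7.68891629 -52.64486531]
 [-32.04680675 -50.39125206]
 [-24.96758123  16.60054264]] [ -8.84968036 -18.09262008]
```

```bash
python3 -c "
from h import *
g=[(u,v) for v in range(0,420,3) for u in range(0,560,3)]
for n,f in(('top','top0'),('scene','sc0')):
    d=np.load(f'pics/{f}.npy'); q=[p for p in g if d[p[1],p[0]]>0]
    w=world(n,d,q)
    for lo in range(100,1300,100):
        s=w[(w[:,2]>lo)&(w[:,2]<lo+100)&(w[:,0]<900)&(w[:,0]>-300)&(abs(w[:,1])<500)]
        if len(s):print(n,lo,len(s),np.percentile(s,[2,98],axis=0).round().tolist())
    # cylindrical profile of the plank sector
    a=np.degrees(np.arctan2(w[:,1],w[:,0])); r=np.hypot(w[:,0],w[:,1])
    m=(a>-50)&(a<20)&(r>150)&(r<700)&(w[:,2]>150)
    for k in range(-50,20,10):
        s=m&(a>=k)&(a<k+10)
        if s.sum():print(n,'ang',k,s.sum(),'r',np.percentile(r[s],[2,98]).round(),'z',w[s,2].max().round())
"
```

```text
top 100 977 [[134.0, -464.0, 103.0], [897.0, 494.0, 193.0]]
top 200 306 [[151.0, -145.0, 202.0], [850.0, 149.0, 298.0]]
top 300 357 [[247.0, -157.0, 303.0], [814.0, 175.0, 398.0]]
top 400 1121 [[263.0, -203.0, 405.0], [747.0, 32.0, 496.0]]
top 500 241 [[272.0, -131.0, 501.0], [720.0, 6.0, 538.0]]
top ang -30 577 r [262. 384.] z 535.0
top ang -20 784 r [170. 339.] z 538.0
top ang -10 46 r [155. 178.] z 262.0
top ang 0 29 r [150. 155.] z 234.0
top ang 10 5 r [150. 150.] z 182.0
scene 100 1702 [[17.0, -380.0, 105.0], [889.0, 497.0, 196.0]]
scene 200 1020 [[17.0, -139.0, 202.0], [850.0, 115.0, 298.0]]
scene 300 826 [[83.0, -117.0, 301.0], [840.0, 181.0, 397.0]]
scene 400 257 [[122.0, 12.0, 402.0], [839.0, 216.0, 483.0]]
scene ang -30 180 r [183. 368.] z 357.0
scene ang -20 559 r [167. 338.] z 375.0
scene ang -10 177 r [154. 221.] z 397.0
scene ang 0 143 r [150. 156.] z 403.0
scene ang 10 20 r [150. 152.] z 381.0
```

Call:
play_rows(targets=[{"z": 0.05,"claw": 0},{"z": 0.05,"claw": 0},{"z": 0.05,"claw": 0},{"z": 0.05,"claw": 0},{"z": 0.04,"claw": 0},{"claw": 0}])

```text
schema error: expected keys x, y, z, ax, ay, az, claw
```

```bash
python3 -c "
from h import *
o=robot.get_obs();print(o['clock'],o['joint_pos'].round(4),o['position'].round(1),np.hypot(*o['position'][:2]),o['grip_width'])"
```

```text
0.1 [-1.282   0.3202  1.5655 -0.      1.2574 -0.02  ] [ 174.6 -547.4  230.6] 574.5976841808258 85.31007636166476
```

All keys are required.

Call:
play_rows(targets=[{"x": 0,"y": 0,"z": 0.05,"ax": 0,"ay": 0,"az": 0,"claw": 0},{"x": 0,"y": 0,"z": 0.05,"ax": 0,"ay": 0,"az": 0,"claw": 0},{"x": 0,"y": 0,"z": 0.05,"ax": 0,"ay": 0,"az": 0,"claw": 0},{"x": 0,"y": 0,"z": 0.05,"ax": 0,"ay": 0,"az": 0,"claw": 0},{"x": 0,"y": 0,"z": 0.04,"ax": 0,"ay": 0,"az": 0,"claw": 0},{"x": 0,"y": 0,"z": 0,"ax": 0,"ay": 0,"az": 0,"claw": 0}])

```text
clock: 0.85
position: [174.9, -548.4, 474.5]
tool_rot: [0.003, 0.988, 0.154, 0.0]
wrist_force: [0.1, 0.5, -0.1]
grip_width: -0.1
gripper_force: 0.0
```

```bash
python3 -c "
from h import *
o=robot.get_obs();print(o['clock'],o['joint_pos'].round(4),o['position'].round(1),np.hypot(*o['position'][:2]),o['grip_width'])
# r: a+L1 s2+L2 s23 ; z: d+L1 c2+L2 c23
q0=(.3202,.3202+1.5655);q1=(o['joint_pos'][1],o['joint_pos'][1]+o['joint_pos'][2])
r1=np.hypot(*o['position'][:2]);s,c=np.sin,np.cos
A=[[s(q1[0])-s(q0[0]),s(q1[1])-s(q0[1])],[c(q1[0])-c(q0[0]),c(q1[1])-c(q0[1])]]
L=np.linalg.solve(A,[r1-574.6,o['position'][2]-230.6]);print(L)
print('a',r1-L@[s(q1[0]),s(q1[1])],'d-tool',o['position'][2]-L@[c(q1[0]),c(q1[1])])
"
```

```text
0.85 [-1.282   0.2811  1.0272  0.      1.8267 -0.02  ] [ 174.9 -548.4  474.5] 575.6227938934657 -0.07563561689969235
[142.46859984 425.50688889]
a 125.17399024960127 d-tool 227.1627961605142
```

```bash
python3 -c "
import numpy as np
a=np.radians(np.linspace(-72.3,14,18)); r=np.linspace(576,600,18); r[-3:]=[590,560,525]
p=np.c_[r*np.cos(a),r*np.sin(a)]/1000; p=p.round(3)
print(np.diff(p,axis=0).round(3).tolist(),p[-1], np.linalg.norm(np.diff(p,axis=0),axis=1).max())"
```

```text
[[0.049, 0.017], [0.046, 0.02], [0.045, 0.025], [0.043, 0.029], [0.04, 0.032], [0.037, 0.036], [0.034, 0.039], [0.031, 0.042], [0.026, 0.045], [0.023, 0.047], [0.018, 0.049], [0.014, 0.051], [0.01, 0.052], [0.005, 0.052], [-0.007, 0.053], [-0.036, 0.047], [-0.044, 0.04]] [0.509 0.127] 0.059464274989274056
```

Call:
play_rows(targets=[{"x": 0,"y": 0,"z": 0.04,"ax": 0,"ay": 0,"az": 0,"claw": 0},{"x": 0,"y": 0,"z": 0.03,"ax": 0,"ay": 0,"az": 0,"claw": 0}])

```text
clock: 1.1
position: [174.7, -547.7, 540.8]
tool_rot: [-0.001, 0.988, 0.154, -0.0]
wrist_force: [0.8, -0.5, 0.6]
grip_width: -0.0
gripper_force: 0.0
```

Call:
play_rows(targets=[{"x": 0.049,"y": 0.017,"z": 0,"ax": 0,"ay": 0,"az": 0.062,"claw": 0},{"x": 0.046,"y": 0.02,"z": 0,"ax": 0,"ay": 0,"az": 0.062,"claw": 0},{"x": 0.045,"y": 0.025,"z": 0,"ax": 0,"ay": 0,"az": 0.062,"claw": 0},{"x": 0.043,"y": 0.029,"z": 0,"ax": 0,"ay": 0,"az": 0.062,"claw": 0},{"x": 0.04,"y": 0.032,"z": 0,"ax": 0,"ay": 0,"az": 0.062,"claw": 0},{"x": 0.037,"y": 0.036,"z": 0,"ax": 0,"ay": 0,"az": 0.062,"claw": 0},{"x": 0.034,"y": 0.039,"z": 0,"ax": 0,"ay": 0,"az": 0.062,"claw": 0},{"x": 0.031,"y": 0.042,"z": 0,"ax": 0,"ay": 0,"az": 0.062,"claw": 0}])

```text
clock: 2.1
position: [501.0, -306.6, 539.1]
tool_rot: [-0.002, 0.92, 0.393, -0.001]
wrist_force: [0.0, -0.2, -0.4]
grip_width: 0.0
gripper_force: 0.0
```

Call:
play_rows(targets=[{"x": 0.026,"y": 0.045,"z": 0,"ax": 0,"ay": 0,"az": 0.062,"claw": 0},{"x": 0.023,"y": 0.047,"z": 0,"ax": 0,"ay": 0,"az": 0.062,"claw": 0},{"x": 0.018,"y": 0.049,"z": 0,"ax": 0,"ay": 0,"az": 0.062,"claw": 0},{"x": 0.014,"y": 0.051,"z": 0,"ax": 0,"ay": 0,"az": 0.062,"claw": 0},{"x": 0.01,"y": 0.052,"z": 0,"ax": 0,"ay": 0,"az": 0.062,"claw": 0},{"x": 0.005,"y": 0.052,"z": 0,"ax": 0,"ay": 0,"az": 0.062,"claw": 0},{"x": -0.007,"y": 0.053,"z": 0,"ax": 0,"ay": 0,"az": 0.062,"claw": 0},{"x": -0.036,"y": 0.047,"z": 0,"ax": 0,"ay": 0,"az": 0.062,"claw": 0},{"x": -0.044,"y": 0.04,"z": 0,"ax": 0,"ay": 0,"az": 0.062,"claw": 0},{"x": 0,"y": 0,"z": 0,"ax": 0,"ay": 0,"az": 0,"claw": 0}])

```text
clock: 3.35
position: [505.8, 130.3, 541.6]
tool_rot: [-0.0, 0.775, 0.632, -0.0]
wrist_force: [-1.0, -1.1, -0.8]
grip_width: -0.0
gripper_force: 0.0
```

Call:
play_rows(targets=[{"x": -0.015,"y": 0.009,"z": -0.055,"ax": 0,"ay": 0,"az": 0,"claw": 0},{"x": -0.015,"y": 0.008,"z": -0.055,"ax": 0,"ay": 0,"az": 0,"claw": 0},{"x": -0.014,"y": 0.008,"z": -0.055,"ax": 0,"ay": 0,"az": 0,"claw": 0},{"x": -0.014,"y": 0.008,"z": -0.055,"ax": 0,"ay": 0,"az": 0,"claw": 0},{"x": 0,"y": 0,"z": -0.055,"ax": 0,"ay": 0,"az": 0,"claw": 0},{"x": 0,"y": 0,"z": 0,"ax": 0,"ay": 0,"az": 0,"claw": 0},{"x": 0,"y": 0,"z": 0,"ax": 0,"ay": 0,"az": 0,"claw": 0}])

```text
clock: 4.22
position: [452.5, 161.1, 267.9]
tool_rot: [0.001, 0.777, 0.63, 0.001]
wrist_force: [-0.1, 0.5, 1.5]
grip_width: 0.2
gripper_force: 0.0
```

```bash
python3 -c "
from h import *
o=robot.get_obs();print(o['position'].round(1),o['tool_rot'].round(4),o['joint_pos'].round(2))
snap('wrist','w0');np.savez('pics/w0.npz',p=o['position'],q=o['tool_rot']);print(robot.get_calibration('wrist'))
snap('top','top1')
p=cv2.imread('pics/w0.png');cv2.imwrite('pics/w0b.png',cv2.resize(p,(800,600),interpolation=cv2.INTER_CUBIC))"
```

```text
[452.5 161.1 267.9] [6.000e-04 7.770e-01 6.295e-01 1.300e-03] [ 0.32  0.15  1.71 -0.    1.29  0.53]
{'fx': 358.55960994247715, 'fy': 358.55960994247715, 'cx': 279.4691165597986, 'cy': 212.22415815070866, 'mount': array([[ 2.30633920e-04, -9.58188156e-01, -2.86138784e-01,
         7.29582786e+01],
       [ 9.99999953e-01,  2.78639793e-04, -1.27055269e-04,
        -9.30249029e-01],
       [ 2.01472506e-04, -2.86138742e-01,  9.58188176e-01,
        -1.43085401e+02],
       [ 0.00000000e+00,  0.00000000e+00,  0.00000000e+00,
         1.00000000e+00]])}
```

View pics/w0b.png

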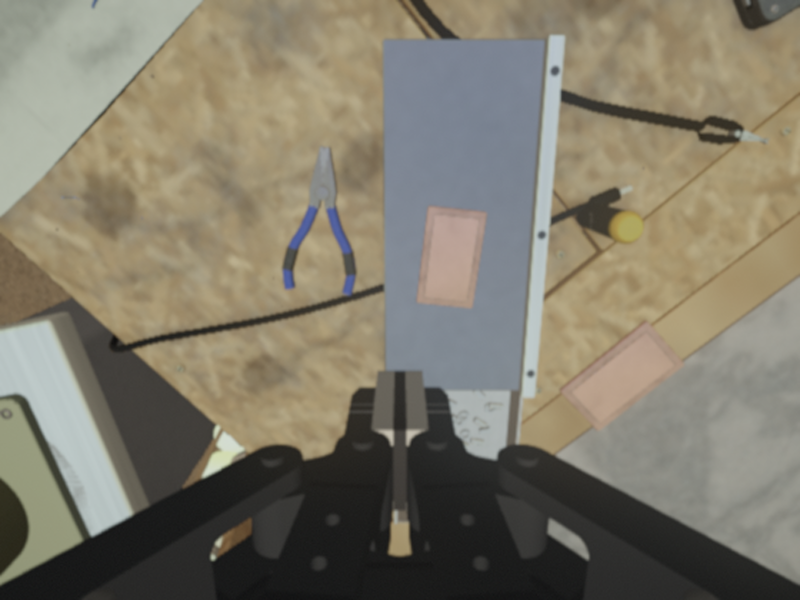

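The wrist view shows the blank's corners at (430,207), (487,211), (472,307) and (417,302). The ledge's front edge runs from (384,40) to (386,375), the outer top of the fence from (565,36) to (536,397), and the shut fingers are at (400,372).

```bash
cat >> h.py <<'E'
def wray(f,pts,h):
    c=robot.get_calibration('wrist'); z=np.load(f); q=z['q']; Rt=R.from_quat([q[1],q[2],q[3],q[0]]).as_matrix()
    M=np.array(c['mount']); o=z['p']+Rt@M[:3,3]; r=[]
    for u,v in pts:
        k=Rt@M[:3,:3]@np.array([(u*.7-c['cx'])/c['fx'],(v*.7-c['cy'])/c['fy'],1]); r.append((o+k*(h-o[2])/k[2])[:2])
    return np.array(r)
O=np.array([502.1,170.3]);X=np.array([.9783,-.207]);Y=np.array([.207,.9783])
L=lambda p:np.c_[(p-O)@X,(p-O)@Y]
E
python3 -c "
from h import *
f='pics/w0.npz'
print('front',L(wray(f,[(384,40),(386,375)],60)).round(1))
print('fence',L(wray(f,[(565,36),(536,397)],72)).round(1))
b=L(wray(f,[(430,207),(487,211),(472,307),(417,302)],64));print(b.round(1),b.mean(0))
print('tcp',L(np.load(f)['p'][None,:2]))"
```

```text
front [[ -56.5  119.5]
 [ -57.  -106.7]]
fence [[  52.1  119.4]
 [  52.8 -118.9]]
[[-26.5  17.5]
 [ 11.8  14.9]
 [  4.4 -52.5]
 [-34.6 -48.8]] [-11.2108166  -17.22514515]
tcp [[-46.65991689 -19.22555879]]
```

Call:
play_rows(targets=[{"x": -0.009,"y": 0.003,"z": -0.05,"ax": 0,"ay": 0,"az": 0,"claw": 0},{"x": 0,"y": 0,"z": -0.05,"ax": 0,"ay": 0,"az": 0,"claw": 0},{"x": 0,"y": 0,"z": -0.05,"ax": 0,"ay": 0,"az": 0,"claw": 0},{"x": 0,"y": 0,"z": -0.035,"ax": 0,"ay": 0,"az": 0,"claw": 0},{"x": 0,"y": 0,"z": -0.012,"ax": 0,"ay": 0,"az": 0,"claw": 0},{"x": 0,"y": 0,"z": 0,"ax": 0,"ay": 0,"az": 0,"claw": 0},{"x": 0,"y": 0,"z": 0,"ax": 0,"ay": 0,"az": 0,"claw": 0}])

```text
clock: 5.2
position: [443.4, 164.7, 71.1]
tool_rot: [0.001, 0.777, 0.63, 0.002]
wrist_force: [-0.8, 0.3, -0.5]
grip_width: -0.0
gripper_force: 0.0
```

Call:
play_rows(targets=[{"x": 0,"y": 0,"z": -0.005,"ax": 0,"ay": 0,"az": 0,"claw": 0},{"x": 0,"y": 0,"z": -0.002,"ax": 0,"ay": 0,"az": 0,"claw": 0},{"x": 0,"y": 0,"z": -0.002,"ax": 0,"ay": 0,"az": 0,"claw": 0},{"x": 0,"y": 0,"z": 0,"ax": 0,"ay": 0,"az": 0,"claw": 0},{"x": 0,"y": 0,"z": 0,"ax": 0,"ay": 0,"az": 0,"claw": 0}])

```text
clock: 5.82
position: [441.8, 164.2, 60.3]
tool_rot: [0.0, 0.777, 0.63, 0.0]
wrist_force: [0.5, -0.2, -0.2]
grip_width: -0.1
gripper_force: 0.0
```

Call:
play_rows(targets=[{"x": 0.0049,"y": -0.001,"z": 0.001,"ax": 0,"ay": 0,"az": 0,"claw": 0},{"x": 0.0049,"y": -0.001,"z": 0,"ax": 0,"ay": 0,"az": 0,"claw": 0},{"x": 0.0049,"y": -0.001,"z": 0,"ax": 0,"ay": 0,"az": 0,"claw": 0},{"x": 0.0049,"y": -0.001,"z": 0,"ax": 0,"ay": 0,"az": 0,"claw": 0},{"x": 0.0049,"y": -0.001,"z": 0,"ax": 0,"ay": 0,"az": 0,"claw": 0},{"x": 0.0049,"y": -0.001,"z": 0,"ax": 0,"ay": 0,"az": 0,"claw": 0}])

```text
clock: 6.58
position: [471.2, 158.0, 61.3]
tool_rot: [-0.0, 0.777, 0.63, -0.0]
wrist_force: [-0.4, -0.6, 0.3]
grip_width: 0.0
gripper_force: 0.4
```

```bash
python3 -c "
from h import *
o=robot.get_obs();print(o['position'].round(1),L(o['position'][None,:2]),o['wrist_force'])
snap('wrist','w1');np.savez('pics/w1.npz',p=o['position'],q=o['tool_rot'])
p=cv2.imread('pics/w1.png');cv2.imwrite('pics/w1b.png',cv2.resize(p,(800,600),interpolation=cv2.INTER_CUBIC))"
```

```text
[471.2 158.   61.3] [[-27.6926152  -18.38604734]] [-0.4038976  -0.55599376  0.34730922]
```

View pics/w1b.png

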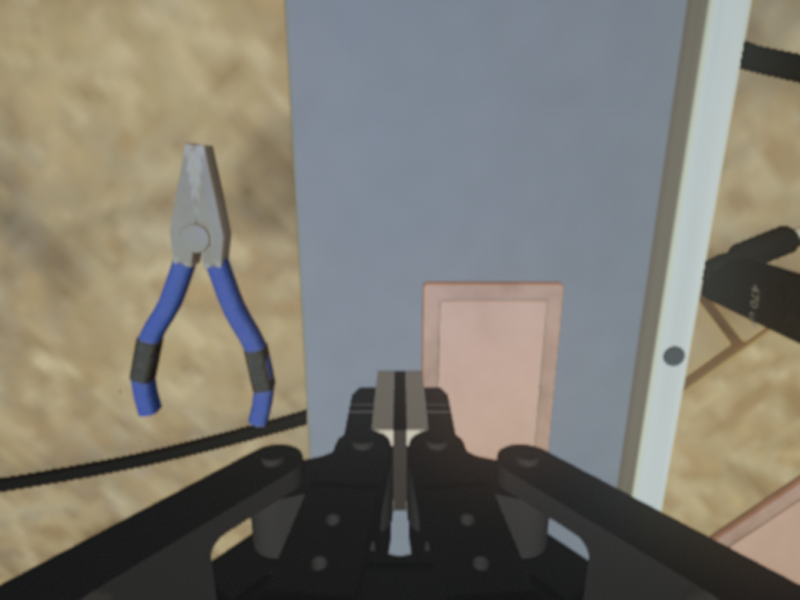

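The fingertips are pushing the blank's left edge (x≈424, with its far end at y≈283). It is turning parallel to the fence, and the shut fingers are only about 15 mm wide.

Call:
play_rows(targets=[{"x": 0.0049,"y": -0.001,"z": 0,"ax": 0,"ay": 0,"az": 0,"claw": 0},{"x": 0.0049,"y": -0.001,"z": 0,"ax": 0,"ay": 0,"az": 0,"claw": 0},{"x": 0.0049,"y": -0.001,"z": 0,"ax": 0,"ay": 0,"az": 0,"claw": 0},{"x": 0.0029,"y": -0.0006,"z": 0,"ax": 0,"ay": 0,"az": 0,"claw": 0},{"x": 0.002,"y": -0.0004,"z": 0,"ax": 0,"ay": 0,"az": 0,"claw": 0},{"x": 0,"y": 0,"z": 0,"ax": 0,"ay": 0,"az": 0,"claw": 0}])

```text
clock: 7.38
position: [491.1, 154.2, 61.4]
tool_rot: [0.0, 0.777, 0.63, 0.0]
wrist_force: [-0.0, -0.9, 0.2]
grip_width: -0.2
gripper_force: 0.0
```

Call:
play_rows(targets=[{"x": 0.002,"y": -0.0004,"z": 0,"ax": 0,"ay": 0,"az": 0,"claw": 0},{"x": 0,"y": 0,"z": 0,"ax": 0,"ay": 0,"az": 0,"claw": 0}])

```text
clock: 7.62
position: [492.9, 153.8, 61.4]
tool_rot: [0.0, 0.777, 0.63, 0.0]
wrist_force: [-1.2, -1.4, -0.1]
grip_width: 0.1
gripper_force: 0.1
```

Call:
play_rows(targets=[{"x": 0.001,"y": -0.0002,"z": 0,"ax": 0,"ay": 0,"az": 0,"claw": 0},{"x": 0,"y": 0,"z": 0,"ax": 0,"ay": 0,"az": 0,"claw": 0}])

```text
clock: 7.88
position: [493.7, 153.6, 61.3]
tool_rot: [0.0, 0.777, 0.63, -0.0]
wrist_force: [-0.3, 0.3, 0.7]
grip_width: 0.0
gripper_force: 0.4
```

Call:
play_rows(targets=[{"x": 0.001,"y": -0.0002,"z": 0,"ax": 0,"ay": 0,"az": 0,"claw": 0},{"x": 0,"y": 0,"z": 0,"ax": 0,"ay": 0,"az": 0,"claw": 0}])

```text
clock: 8.12
position: [494.7, 153.4, 61.3]
tool_rot: [-0.0, 0.777, 0.63, -0.0]
wrist_force: [-0.9, 1.1, 2.3]
grip_width: 0.1
gripper_force: 0.7
```

Call:
play_rows(targets=[{"x": 0.001,"y": -0.0002,"z": 0,"ax": 0,"ay": 0,"az": 0,"claw": 0},{"x": 0,"y": 0,"z": 0,"ax": 0,"ay": 0,"az": 0,"claw": 0}])

```text
clock: 8.38
position: [494.8, 153.4, 61.3]
tool_rot: [-0.001, 0.777, 0.63, -0.001]
wrist_force: [-4.5, 1.3, 3.3]
grip_width: 0.1
gripper_force: 2.5
```

Call:
play_rows(targets=[{"x": 0.001,"y": -0.0002,"z": 0,"ax": 0,"ay": 0,"az": 0,"claw": 0},{"x": 0,"y": 0,"z": 0,"ax": 0,"ay": 0,"az": 0,"claw": 0}])

```text
clock: 8.62
position: [494.9, 153.3, 61.2]
tool_rot: [-0.001, 0.777, 0.63, -0.001]
wrist_force: [-7.4, 3.9, 5.1]
grip_width: 0.3
gripper_force: 3.7
```

Call:
play_rows(targets=[{"x": -0.007,"y": 0.0015,"z": 0,"ax": 0,"ay": 0,"az": 0,"claw": 0},{"x": -0.008,"y": 0.0015,"z": 0.002,"ax": 0,"ay": 0,"az": 0,"claw": 0},{"x": 0,"y": 0,"z": 0.03,"ax": 0,"ay": 0,"az": 0,"claw": 0},{"x": 0,"y": 0,"z": 0.02,"ax": 0,"ay": 0,"az": 0,"claw": 0},{"x": 0.025,"y": 0.025,"z": 0,"ax": 0,"ay": 0,"az": 0,"claw": 0},{"x": 0.026,"y": 0.026,"z": 0,"ax": 0,"ay": 0,"az": 0,"claw": 0},{"x": 0,"y": 0,"z": 0,"ax": 0,"ay": 0,"az": 0,"claw": 0},{"x": 0,"y": 0,"z": 0,"ax": 0,"ay": 0,"az": 0,"claw": 0}])

```text
clock: 9.62
position: [531.9, 206.5, 113.0]
tool_rot: [0.0, 0.777, 0.63, -0.001]
wrist_force: [0.2, -0.8, 0.8]
grip_width: 0.1
gripper_force: 0.0
```

```bash
python3 -c "
from h import *
o=robot.get_obs();print(o['position'].round(1),L(o['position'][None,:2]),o['tool_rot'])
b=L(wray('pics/w1.npz',[(424,283),(562,283),(548,448)],64));print(b.round(1))"
```

```text
[531.9 206.5 113. ] [[21.68884074 41.620073  ]] [ 2.44649417e-05  7.76588567e-01  6.30007776e-01 -6.32355361e-04]
[[-21.7  18.6]
 [ 17.3  18.7]
 [ 17.8 -34.5]]
```

Call:
play_rows(targets=[{"x": 0.002,"y": -0.0005,"z": -0.025,"ax": 0,"ay": 0,"az": 0,"claw": 0},{"x": 0,"y": 0,"z": -0.02,"ax": 0,"ay": 0,"az": 0,"claw": 0},{"x": 0,"y": 0,"z": -0.003,"ax": 0,"ay": 0,"az": 0,"claw": 0},{"x": 0,"y": 0,"z": -0.003,"ax": 0,"ay": 0,"az": 0,"claw": 0},{"x": 0,"y": 0,"z": 0,"ax": 0,"ay": 0,"az": 0,"claw": 0},{"x": 0,"y": 0,"z": 0,"ax": 0,"ay": 0,"az": 0,"claw": 0}])

```text
clock: 10.38
position: [535.1, 206.6, 63.0]
tool_rot: [0.0, 0.777, 0.63, 0.001]
wrist_force: [-0.3, 0.8, -0.6]
grip_width: -0.0
gripper_force: 0.0
```

Call:
play_rows(targets=[{"x": 0,"y": 0,"z": -0.001,"ax": 0,"ay": 0,"az": 0,"claw": 0},{"x": -0.0012,"y": -0.0059,"z": 0,"ax": 0,"ay": 0,"az": 0,"claw": 0},{"x": -0.0012,"y": -0.0059,"z": 0,"ax": 0,"ay": 0,"az": 0,"claw": 0},{"x": -0.0012,"y": -0.0059,"z": 0,"ax": 0,"ay": 0,"az": 0,"claw": 0},{"x": -0.0012,"y": -0.0059,"z": 0,"ax": 0,"ay": 0,"az": 0,"claw": 0},{"x": -0.0012,"y": -0.0059,"z": 0,"ax": 0,"ay": 0,"az": 0,"claw": 0},{"x": -0.0012,"y": -0.0059,"z": 0,"ax": 0,"ay": 0,"az": 0,"claw": 0},{"x": -0.0012,"y": -0.0059,"z": 0,"ax": 0,"ay": 0,"az": 0,"claw": 0},{"x": -0.0012,"y": -0.0059,"z": 0,"ax": 0,"ay": 0,"az": 0,"claw": 0}])

```text
clock: 11.5
position: [525.0, 159.0, 61.4]
tool_rot: [-0.0, 0.777, 0.63, 0.0]
wrist_force: [-0.5, 2.0, 0.7]
grip_width: 0.2
gripper_force: 1.0
```

```bash
python3 -c "
from h import *
o=robot.get_obs();print(o['position'].round(1),L(o['position'][None,:2]),o['wrist_force'])
snap('top','top2');snap('wrist','w2')
a=cv2.imread('pics/top2.png')[170:280,200:400]
a=cv2.resize(a,None,fx=4,fy=4,interpolation=cv2.INTER_CUBIC);cv2.imwrite('pics/c2.png',a)"
```

```text
[525.  159.   61.4] [[24.69312291 -6.29700656]] [-0.5346777   2.0463614   0.66955557]
```

View pics/c2.png

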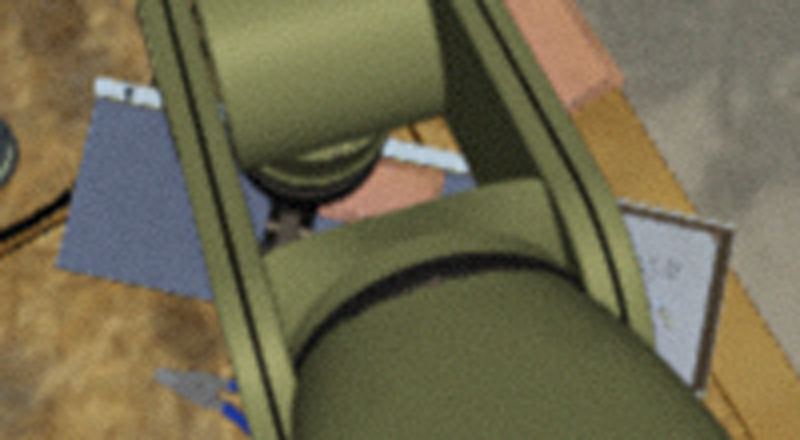

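The blank is in contact with the fence. Its far upper corner is near (443,178), and the rest is hidden by the arm.

```bash
python3 -c "
from h import *
lf,fn,cv=frame()
print(L(ray('top',cv([(443,178)]),64)[:,:2]))"
```

```text
[[ 40.18425486 -84.35218009]]
```

Call:
play_rows(targets=[{"x": -0.0012,"y": -0.0059,"z": 0,"ax": 0,"ay": 0,"az": 0,"claw": 0},{"x": -0.0012,"y": -0.0059,"z": 0,"ax": 0,"ay": 0,"az": 0,"claw": 0},{"x": -0.0012,"y": -0.0059,"z": 0,"ax": 0,"ay": 0,"az": 0,"claw": 0},{"x": -0.0012,"y": -0.0059,"z": 0,"ax": 0,"ay": 0,"az": 0,"claw": 0},{"x": -0.0012,"y": -0.0059,"z": 0,"ax": 0,"ay": 0,"az": 0,"claw": 0},{"x": -0.0012,"y": -0.0059,"z": 0,"ax": 0,"ay": 0,"az": 0,"claw": 0},{"x": -0.0008,"y": -0.0039,"z": 0,"ax": 0,"ay": 0,"az": 0,"claw": 0},{"x": 0,"y": 0,"z": 0,"ax": 0,"ay": 0,"az": 0,"claw": 0}])

```text
clock: 12.6
position: [517.0, 119.4, 61.3]
tool_rot: [0.0, 0.777, 0.63, -0.0]
wrist_force: [0.1, 0.6, 0.1]
grip_width: -0.2
gripper_force: 0.1
```

Call:
play_rows(targets=[{"x": -0.0008,"y": -0.0039,"z": 0,"ax": 0,"ay": 0,"az": 0,"claw": 0},{"x": -0.0008,"y": -0.0039,"z": 0,"ax": 0,"ay": 0,"az": 0,"claw": 0},{"x": -0.0008,"y": -0.0039,"z": 0,"ax": 0,"ay": 0,"az": 0,"claw": 0},{"x": -0.0006,"y": -0.0029,"z": 0,"ax": 0,"ay": 0,"az": 0,"claw": 0},{"x": 0,"y": 0,"z": 0,"ax": 0,"ay": 0,"az": 0,"claw": 0},{"x": 0.0016,"y": 0.008,"z": 0,"ax": 0,"ay": 0,"az": 0,"claw": 0},{"x": 0.0016,"y": 0.008,"z": 0.002,"ax": 0,"ay": 0,"az": 0,"claw": 0},{"x": 0,"y": 0,"z": 0.05,"ax": 0,"ay": 0,"az": 0,"claw": 0},{"x": 0,"y": 0,"z": 0.05,"ax": 0,"ay": 0,"az": 0,"claw": 0}])

```text
clock: 13.72
position: [517.2, 122.1, 164.2]
tool_rot: [-0.0, 0.776, 0.63, -0.001]
wrist_force: [1.2, 0.2, 0.6]
grip_width: 0.5
gripper_force: 0.0
```

Call:
play_rows(targets=[{"x": -0.02,"y": -0.05,"z": 0.03,"ax": 0,"ay": 0,"az": 0,"claw": 0},{"x": -0.02,"y": -0.05,"z": 0.02,"ax": 0,"ay": 0,"az": 0,"claw": 0},{"x": -0.02,"y": -0.05,"z": 0,"ax": 0,"ay": 0,"az": 0,"claw": 0},{"x": 0,"y": 0,"z": 0,"ax": 0,"ay": 0,"az": 0,"claw": 0},{"x": 0,"y": 0,"z": 0,"ax": 0,"ay": 0,"az": 0,"claw": 0},{"x": 0,"y": 0,"z": 0,"ax": 0,"ay": 0,"az": 0,"claw": 0}])

```text
clock: 14.48
position: [457.9, -27.5, 213.2]
tool_rot: [-0.0, 0.776, 0.631, 0.0]
wrist_force: [-0.1, 0.7, -0.3]
grip_width: -0.2
gripper_force: 0.0
```

```bash
python3 -c "
from h import *
o=robot.get_obs();print(o['clock'],o['position'].round(1),L(o['position'][None,:2]))
snap('wrist','w3');np.savez('pics/w3.npz',p=o['position'],q=o['tool_rot']);snap('scene','sc3');snap('top','top3')
p=cv2.imread('pics/w3.png');cv2.imwrite('pics/w3b.png',cv2.resize(p,(800,600),interpolation=cv2.INTER_CUBIC))"
```

```text
14.475 [457.9 -27.5 213.2] [[  -2.31123371 -202.62310149]]
```

View pics/w3b.png

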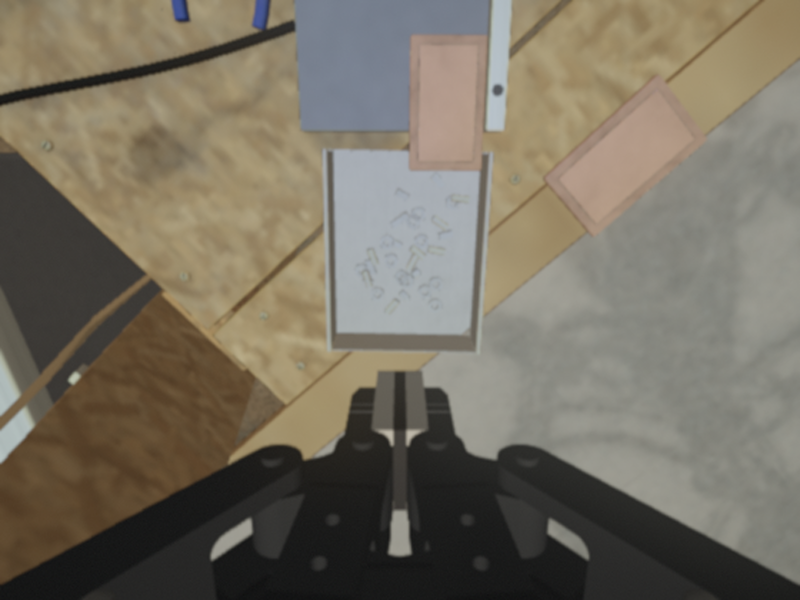

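The blank runs from (412,36) to (410,170) and already overhangs the ledge's end edge (y≈130) by part of its length. Its right side lies along the fence.

```bash
python3 -c "
from h import *
f='pics/w3.npz'
b=L(wray(f,[(412,36),(486,36),(481,170),(410,170)],64));print(b.round(1),b.mean(0))
print('end',L(wray(f,[(302,131),(409,131)],60)).round(1),'fence outer top',L(wray(f,[(503,131),(511,0)],72)).round(1))
a=cv2.imread('pics/w3.png')[10:140,270:380];cv2.imwrite('pics/c3.png',cv2.resize(a,None,fx=4.5,fy=4.5,interpolation=cv2.INTER_CUBIC))"
```

```text
[[   2.9  -73.2]
 [  41.1  -73.1]
 [  41.7 -140. ]
 [   2.5 -140.1]] [  22.05466893 -106.605395  ]
end [[ -56.9 -119.7]
 [   1.8 -119.5]] fence outer top [[  51.1 -119.8]
 [  51.3  -58.6]]
```

View pics/c3.png

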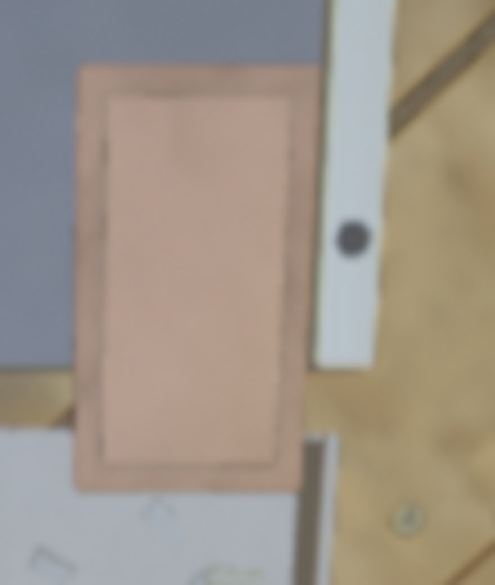

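Call:
play_rows(targets=[{"x": 0.02,"y": 0.05,"z": 0,"ax": 0,"ay": 0,"az": 0,"claw": 0},{"x": 0.02,"y": 0.05,"z": 0,"ax": 0,"ay": 0,"az": 0,"claw": 0},{"x": 0.0184,"y": 0.049,"z": 0,"ax": 0,"ay": 0,"az": 0,"claw": 0},{"x": 0,"y": 0,"z": -0.05,"ax": 0,"ay": 0,"az": 0,"claw": 0},{"x": 0,"y": 0,"z": -0.05,"ax": 0,"ay": 0,"az": 0,"claw": 0},{"x": 0,"y": 0,"z": -0.04,"ax": 0,"ay": 0,"az": 0,"claw": 0},{"x": 0,"y": 0,"z": -0.006,"ax": 0,"ay": 0,"az": 0,"claw": 0},{"x": 0,"y": 0,"z": 0,"ax": 0,"ay": 0,"az": 0,"claw": 0},{"x": 0,"y": 0,"z": 0,"ax": 0,"ay": 0,"az": 0,"claw": 0},{"x": 0,"y": 0,"z": 0,"ax": 0,"ay": 0,"az": 0,"claw": 0}])

```text
clock: 15.88
position: [516.7, 120.6, 68.8]
tool_rot: [0.001, 0.777, 0.63, 0.001]
wrist_force: [-0.1, -0.6, 0.4]
grip_width: -0.2
gripper_force: 0.0
```

Call:
play_rows(targets=[{"x": 0,"y": 0,"z": -0.005,"ax": 0,"ay": 0,"az": 0,"claw": 0},{"x": 0,"y": 0,"z": -0.0015,"ax": 0,"ay": 0,"az": 0,"claw": 0},{"x": -0.0012,"y": -0.0059,"z": 0,"ax": 0,"ay": 0,"az": 0,"claw": 0},{"x": -0.0012,"y": -0.0059,"z": 0,"ax": 0,"ay": 0,"az": 0,"claw": 0},{"x": -0.0006,"y": -0.0029,"z": 0,"ax": 0,"ay": 0,"az": 0,"claw": 0},{"x": 0,"y": 0,"z": 0,"ax": 0,"ay": 0,"az": 0,"claw": 0},{"x": 0,"y": 0,"z": 0,"ax": 0,"ay": 0,"az": 0,"claw": 0}])

```text
clock: 16.75
position: [512.8, 105.7, 60.9]
tool_rot: [0.0, 0.777, 0.63, 0.0]
wrist_force: [-0.2, -0.3, -0.2]
grip_width: -0.4
gripper_force: 0.0
```

Call:
play_rows(targets=[{"x": -0.0003,"y": -0.0014,"z": 0,"ax": 0,"ay": 0,"az": 0,"claw": 0},{"x": -0.0002,"y": -0.001,"z": 0,"ax": 0,"ay": 0,"az": 0,"claw": 0},{"x": 0,"y": 0,"z": 0,"ax": 0,"ay": 0,"az": 0,"claw": 0},{"x": 0,"y": 0,"z": 0,"ax": 0,"ay": 0,"az": 0,"claw": 0}])

```text
clock: 17.25
position: [512.3, 103.3, 60.9]
tool_rot: [0.0, 0.777, 0.63, 0.0]
wrist_force: [-0.3, 0.4, 1.4]
grip_width: 0.1
gripper_force: 0.3
```

Call:
play_rows(targets=[{"x": 0.0015,"y": 0.0075,"z": 0,"ax": 0,"ay": 0,"az": 0,"claw": 0},{"x": 0.0015,"y": 0.0075,"z": 0.002,"ax": 0,"ay": 0,"az": 0,"claw": 0},{"x": 0,"y": 0,"z": 0.04,"ax": 0,"ay": 0,"az": 0,"claw": 0},{"x": -0.0275,"y": -0.0225,"z": 0,"ax": 0,"ay": 0,"az": 0,"claw": 0},{"x": -0.0275,"y": -0.0225,"z": 0,"ax": 0,"ay": 0,"az": 0,"claw": 0},{"x": 0,"y": 0,"z": 0,"ax": 0,"ay": 0,"az": 0,"claw": 0},{"x": 0,"y": 0,"z": -0.02,"ax": 0,"ay": 0,"az": 0,"claw": 0},{"x": 0,"y": 0,"z": -0.015,"ax": 0,"ay": 0,"az": 0,"claw": 0},{"x": 0,"y": 0,"z": 0,"ax": 0,"ay": 0,"az": 0,"claw": 0},{"x": 0,"y": 0,"z": 0,"ax": 0,"ay": 0,"az": 0,"claw": 0}])

```text
clock: 18.5
position: [461.2, 73.8, 68.3]
tool_rot: [0.0, 0.777, 0.63, 0.001]
wrist_force: [0.4, -0.9, 0.6]
grip_width: -0.0
gripper_force: 0.0
```

Call:
play_rows(targets=[{"x": 0,"y": 0,"z": -0.005,"ax": 0,"ay": 0,"az": 0,"claw": 0},{"x": 0,"y": 0,"z": -0.0015,"ax": 0,"ay": 0,"az": 0,"claw": 0},{"x": 0.0049,"y": -0.001,"z": 0,"ax": 0,"ay": 0,"az": 0,"claw": 0},{"x": 0.0049,"y": -0.001,"z": 0,"ax": 0,"ay": 0,"az": 0,"claw": 0},{"x": 0.0034,"y": -0.0007,"z": 0,"ax": 0,"ay": 0,"az": 0,"claw": 0},{"x": 0,"y": 0,"z": 0,"ax": 0,"ay": 0,"az": 0,"claw": 0},{"x": 0.001,"y": -0.0002,"z": 0,"ax": 0,"ay": 0,"az": 0,"claw": 0},{"x": 0,"y": 0,"z": 0,"ax": 0,"ay": 0,"az": 0,"claw": 0}])

```text
clock: 19.5
position: [474.4, 70.4, 61.3]
tool_rot: [0.0, 0.777, 0.63, -0.0]
wrist_force: [-0.2, -0.3, -0.1]
grip_width: -0.5
gripper_force: 0.0
```

Call:
play_rows(targets=[{"x": 0.001,"y": -0.0002,"z": 0,"ax": 0,"ay": 0,"az": 0,"claw": 0},{"x": 0,"y": 0,"z": 0,"ax": 0,"ay": 0,"az": 0,"claw": 0}])

```text
clock: 19.75
position: [475.5, 70.2, 61.4]
tool_rot: [0.0, 0.777, 0.63, 0.0]
wrist_force: [-0.8, -0.3, -0.5]
grip_width: 0.3
gripper_force: 0.0
```

Call:
play_rows(targets=[{"x": 0.001,"y": -0.0002,"z": 0,"ax": 0,"ay": 0,"az": 0,"claw": 0},{"x": 0,"y": 0,"z": 0,"ax": 0,"ay": 0,"az": 0,"claw": 0}])

```text
clock: 20.0
position: [476.6, 70.0, 61.4]
tool_rot: [0.0, 0.777, 0.63, 0.0]
wrist_force: [-0.4, 0.2, -0.7]
grip_width: -0.1
gripper_force: 0.0
```

Call:
play_rows(targets=[{"x": 0.001,"y": -0.0002,"z": 0,"ax": 0,"ay": 0,"az": 0,"claw": 0},{"x": 0,"y": 0,"z": 0,"ax": 0,"ay": 0,"az": 0,"claw": 0}])

```text
clock: 20.25
position: [476.9, 69.8, 61.2]
tool_rot: [-0.0, 0.777, 0.63, -0.0]
wrist_force: [-3.1, 0.4, 0.7]
grip_width: -0.1
gripper_force: 0.9
```

Call:
play_rows(targets=[{"x": 0.001,"y": -0.0002,"z": 0,"ax": 0,"ay": 0,"az": 0,"claw": 0},{"x": 0,"y": 0,"z": 0,"ax": 0,"ay": 0,"az": 0,"claw": 0}])

```text
clock: 20.5
position: [477.0, 69.8, 61.2]
tool_rot: [-0.001, 0.777, 0.63, -0.001]
wrist_force: [-4.8, 2.1, 2.6]
grip_width: 0.0
gripper_force: 2.5
```

Call:
play_rows(targets=[{"x": -0.008,"y": 0.0017,"z": 0,"ax": 0,"ay": 0,"az": 0,"claw": 0},{"x": -0.012,"y": 0.0025,"z": 0,"ax": 0,"ay": 0,"az": 0,"claw": 0},{"x": 0,"y": 0,"z": 0.05,"ax": 0,"ay": 0,"az": 0,"claw": 0},{"x": 0,"y": 0,"z": 0.05,"ax": 0,"ay": 0,"az": 0,"claw": 0},{"x": 0,"y": 0,"z": 0.05,"ax": 0,"ay": 0,"az": 0,"claw": 0},{"x": 0,"y": -0.05,"z": 0,"ax": 0,"ay": 0,"az": 0,"claw": 0},{"x": 0,"y": -0.05,"z": 0,"ax": 0,"ay": 0,"az": 0,"claw": 0},{"x": 0,"y": 0,"z": 0,"ax": 0,"ay": 0,"az": 0,"claw": 0},{"x": 0,"y": 0,"z": 0,"ax": 0,"ay": 0,"az": 0,"claw": 0},{"x": 0,"y": 0,"z": 0,"ax": 0,"ay": 0,"az": 0,"claw": 0}])

```text
clock: 21.75
position: [458.3, -25.2, 211.2]
tool_rot: [-0.0, 0.776, 0.63, 0.0]
wrist_force: [-0.1, 1.1, -0.4]
grip_width: 0.0
gripper_force: 0.0
```

```bash
python3 -c "
from h import *
o=robot.get_obs();print(o['clock'],o['position'].round(1),L(o['position'][None,:2]),o['wrist_force'])
snap('wrist','w4');np.savez('pics/w4.npz',p=o['position'],q=o['tool_rot']);snap('scene','sc4')
p=cv2.imread('pics/w4.png');cv2.imwrite('pics/w4b.png',cv2.resize(p,(800,600),interpolation=cv2.INTER_CUBIC))"
```

```text
21.75 [458.3 -25.2 211.2] [[  -2.38295956 -200.33441644]] [-0.12501482  1.05561604 -0.36938759]
```

View pics/w4b.png

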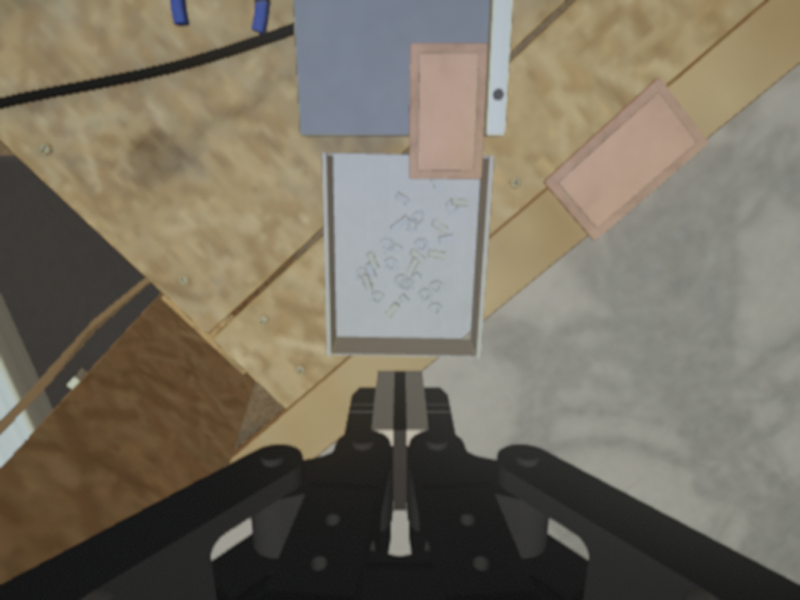

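View pics/sc4.png

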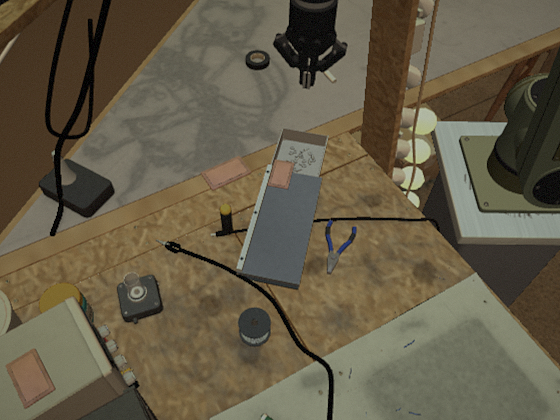

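The blank runs from y≈43 to 178 with the ledge's end at 135, so it overhangs by about 22.5 mm, a third of its length. It lies along the fence, the reel, capacitor and cutters have not moved, and the hand is clear.

```bash
python3 -c "
from h import *
b=L(wray('pics/w4.npz',[(412,43),(486,43),(481,178),(410,178)],64));print(b.round(1))
print(robot.hand_in())"
```

```text
[[   2.9  -74.6]
 [  40.9  -74.5]
 [  41.6 -141.9]
 [   2.4 -142. ]]
the job is handed in; nothing more can be done
None
```

The job is handed in: the smaller blank lies flat and flush along the fence with about a third of its length (roughly 22 mm) over the tray-side end, the reel, capacitor and cutters look unmoved, and the hand is clear.

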